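# Shut the keeper bar over the loaded plate

### The job

One of the two holding fixtures on the loading table has a clear plate lying in its nest; the other is empty. Swing the loaded fixture's blue keeper bar shut across the plate, by its red post, until it snaps past its detent and rests fully home against the yellow stop, then let go. Leave the plate lying in its nest, and leave the empty fixture's keeper open as it stands.

Things in the scene. Friction and masses are not known exactly. Their poses are not given: they have to be found in the camera images.
- keeper_knob (a point): LOADED fixture's keeper: point on the axis of its red upright round post (18 mm diameter), 74 mm above the table; post top 96 mm. The post stands on a blue bar 22 mm wide, top 44 mm above the table, which turns level about a pin 150 mm from the post and reaches 61 mm beyond it. Open 40 to 75 degrees at the start; stays where left (0.5 N at the post moves it).
- keeper_latch (a point): Fixed on the LOADED fixture: where keeper_knob lies when fully shut. Axes: z up, hinge pin 150 mm along -y, the post arrives from the -x side (clockwise from above). A sprung ball resists (2 to 5 N at the post) from 15 mm before home, is passed 7 mm before home and then draws the bar on to a rigid stop: the yellow tab 50 mm along +y, 48 mm above the table.
- plate_mid (a point): Centre of the clear bluish plate, 100 x 120 x 12 mm, 0.25 kg, lying loose between eight low brass pins on the loaded fixture, a dark steel slab 150 x 260 x 20 mm fixed to the table. Plate top 32 mm above the table. The plate marks the loaded fixture.
- spare_knob (a point): The same point on the red post of the EMPTY fixture's keeper: an identical fixture beside the loaded one, without a plate, its bar open too and to be left so.

How it is judged (in metres and radians):
At the end, for the whole second after the job is handed in: The loaded fixture's keeper post is within 10 mm of its shut position (the bar is past the detent and stays there), the plate lies in its nest within 10 mm of where it was, and the empty fixture's keeper post is within 30 mm of where it was (horizontal distance between keeper_knob and keeper_latch below 0.01 m and distance of plate_mid from where it was at the start of the episode below 0.01 m and distance of spare_knob from where it was at the start of the episode below 0.03 m); the robot touches nothing.
It fails at once if the plate is lifted or knocked out of its nest (moved more than 15 mm) (distance of plate_mid from where it was at the start of the episode above 0.015 m).
It fails at once if the empty fixture's keeper is swung (its post moved more than 40 mm) (distance of spare_knob from where it was at the start of the episode above 0.04 m).
It also fails if it takes over 32 s, if anything falls off the work surface, if the arm or the gripper's body presses on something with over 40 N, if the wrist force passes 120 N, or if a joint passes its speed limit or range.

### The arm

A 6-joint arm with a two-finger parallel gripper is mounted at the origin on the work surface. World frame = base frame: x ahead of the robot, y to its left, z up, the work surface at z = 0. Lengths are in mm, angles in rad, forces in N, time in s.
With the tool pointing down it reaches from about 275 to 1000 mm from the base axis. Payload 8.4 kg.
Tool frame: the origin (TCP) lies on the centre line of the jaws, within the pads' length; the fingertips stand 17 mm ahead of it and the grasp point (between the pads) lies 2 mm behind it (r.tcp_to_tips is the z of the fingertips in the tool frame, in mm); z points along the fingers, y is the direction in which the jaws open and shut (so a half turn about z gives the same grasp; the last joint's range is limited). The gripper opens to 85 mm and grips with 20 to 120 N. Pads are 22 mm wide; open, the fingers measure 114 mm over their backs; the gripper's body (76 mm by 85 mm) begins 54 mm behind the grasp point. The pads swing forward as they close: fully open they stand 13 mm farther back than shut.
Start: joints at [-1.249, 0.353, 1.633, -0, 1.155, -0.002], TCP at [198.856, -592.524, 248.281] pointing down, gripper open.
Joint ranges: [-2.63, 2.63], [-0.92, 2.1], [0.06, 2.66], [-1.3, 4.44], [0, 2.69], [-3.02, 3.02]. Speed limits (rad/s): [2.22, 2.22, 2.79, 3.14, 3.14, 3.14].

### API

Orientations are given as [roll, pitch, yaw] about the fixed x, y, z axes, in that order (R = Rz(yaw) Ry(pitch) Rx(roll)).
In Python, from rig import r, cams, job gives the robot as it stands.
- The arm moves only by the tool drive_tool, never from a script. Its argument "deltas" is a list of rows, each a list of 4 numbers: the shift along the tool's x, y, z in cm, then the turn about the tool's z in rad. In form: [[x, y, z, roll], ...]. A call has 1 to 12 rows; each row shifts and turns the commanded pose from where the row before left it, along the tool's axes as they then stand; what a row does not reach is not made up. A row lasts 1/12 s, in which the tool goes at most 41.7 mm and 7.16 degrees, less where a joint would pass 70% of its speed; a pose out of reach is approached as far as the arm can. A call with a gripper value outside its range is refused whole. "jaw" is the closure, from 0 (fully open) to 1 (shut), set as the call begins (left out, the last holds). The fingers move at their own pace and stop on an object; "force" is the grip in N (left out, the last holds). Time passes only in rows, so rows that do not move let the fingers close. It gives the time, the measured TCP pose, the force and the opening at its end, in the units of the state.
- r.sense(): the state, without advancing time (a new reading comes with each control period).
- cams.grab_frame(name): name is "side" or "top" or "wrist"; returns (picture, depth): 420x560x3 uint8, red, green, blue; 420x560 float32, mm along the optical axis (not along the pixel's ray), 0 where there is no reading.
- cams.camera_params(name): a dict with "fx", "fy", "cx", "cy" (pixels), "k1" (the pictures are not rectified: a ray, as slopes to the right and down, at radius r is drawn at 1 + k1 r^2 times it, then the intrinsics apply), "R" (3x3) and "t" (3): a world point X has camera coordinates R X + t. Camera axes: x right, y down, z forward; pixel columns grow to the right and rows downward; lengths in mm; the calibration is good to about 2 mm. A picture is of the moment at which its call begins: read the wrist's pose just before it. camera_params takes no time and is no camera call; for the wrist camera it gives the pose at the moment of the call.
- job.sign_off(): hands the job in, once; it reports no verdict.
The state is a dict: "clock": time; "qpos": joint angles; "qvel": joint speeds; "joint_efforts": joint torques, N m; "eef_pos": TCP position; "tcp_rot": TCP orientation; "contact_force": force on the tool from outside, world axes, zero at the start; "wrist_torque": the same for the moment, N m; "opening": opening from 0.0 (shut) to 1.0 (fully open).
Only numpy, scipy, OpenCV 4.12 (cv2) and the standard library are available. Lean on these libraries where they do the work, as an engineer would, in place of code of your own. Each camera call takes 0.05 s, during which the arm holds its last target. There are 200 camera calls.

## Working session

There is one attempt and no reset: what is moved stays moved. The work goes in short steps, Python scripts to look and compute and a tool call to move; the robot and the scene stay as the last step left them, time stands still between calls to the robot, and variables do not carry over. Pictures are saved under pics/ and viewed, about 8 in all and at most 12, crops included, and the job is handed in when it is done.

Besides the shell and the picture viewer there is one more tool, called after "Emit:" by a JSON object that holds its "api" and its "payload", one argument or row to a line. drive_tool: Moves the arm, as the interface text tells. Its arguments: {"type":"object","properties":{"deltas":{"type":"array"},"jaw":{"type":"number"},"force":{"type":"number"}},"required":["deltas"]}

```bash
mkdir -p pics; cat > h.py <<'E'
import numpy as np, cv2
from rig import r, cams, job
def ray(P,u,v):
    K=np.array([[P['fx'],0,P['cx']],[0,P['fy'],P['cy']],[0,0,1.]])
    x=(u-P['cx'])/P['fx'];y=(v-P['cy'])/P['fy'];a,b=x,y
    for _ in range(20):
        s=1+P['k1']*(a*a+b*b);a,b=x/s,y/s
    R=np.array(P['R']);t=np.array(P['t'])
    return -R.T@t, R.T@np.array([a,b,1.])
def onplane(P,u,v,z):
    c,d=ray(P,u,v);return c+d*(z-c[2])/d[2]
def bydepth(P,u,v,D):
    c,d=ray(P,u,v);return c+d*D
def blobs(img,kind,amin=20):
    h=cv2.cvtColor(img,cv2.COLOR_RGB2HSV);H,S,V=cv2.split(h)
    m={'red':((H<8)|(H>172))&(S>130)&(V>60),'blue':(H>100)&(H<128)&(S>120)&(V>50),'yellow':(H>20)&(H<35)&(S>130)&(V>90)}[kind].astype(np.uint8)
    n,l,st,ce=cv2.connectedComponentsWithStats(m)
    return [(st[i],ce[i],l==i) for i in range(1,n) if st[i][4]>amin]
E
python3 - <<'E'
from h import *
for n in ['top','side']:
    im,D=cams.grab_frame(n);P=cams.camera_params(n)
    np.savez(f'pics/{n}1.npz',im=im,D=D);cv2.imwrite(f'pics/{n}1.png',im[:,:,::-1])
    c,_=ray(P,280,210);print(n,c.round())
    for k in ['red','blue','yellow']:
        for st,ce,m in blobs(im,k):
            d=np.median(D[m]);print(k,st,ce.round(1),d,bydepth(P,*ce,d).round())
E
```

```text
top [554.  30. 803.]
red [406 272  10   9  69] [410.6 276.2] 696.0568 [ 486. -205.   96.]
red [212 284   9  10  68] [216.  288.5] 699.1865 [463. 155.  95.]
blue [ 433   49   55   70 2363] [457.6  87.6] 817.57904 [ 887. -352.    7.]
blue [392 205  30  99 938] [406.6 252.8] 752.1924 [ 527. -215.   43.]
blue [218 225  31  61 580] [232.7 255.7] 754.97906 [521. 131.  44.]
blue [205 292  18  23 209] [213.5 303.4] 747.39154 [427. 168.  44.]
yellow [223 184   5   6  22] [225.  186.1] 779.56006 [662. 151.  32.]
yellow [146 199  12   4  46] [151.5 200.5] 762.9901 [630. 297.  47.]
yellow [315 216  13   7  59] [321.  219.3] 755.728 [594. -44.  47.]
yellow [ 524  246   29   63 1194] [537.4 276.4] 758.0953 [ 476. -499.   29.]
side [332. 598. 507.]
red [402 158  12  29 246] [407.4 171.8] 889.9221 [ 483. -199.   74.]
red [341 291  16  39 489] [348.7 310.2] 611.1652 [459. 163.  77.]
blue [  324     0   236    88 15703] [435.8  34.2] 1980.6595 [  695. -1490.   -28.]
blue [ 204  105   81   48 2701] [245.  128.1] 1145.9866 [ 868. -322.   32.]
blue [331 162 108  40 793] [385.8 181. ] 931.7952 [ 521. -212.   40.]
blue [ 262  271  129   93 2056] [327.9 316. ] 654.73914 [490. 147.  41.]
yellow [ 413  123   63   26 1054] [444.2 136.1] 1126.0598 [ 471. -485.   21.]
yellow [309 212   6  22  76] [311.3 221. ] 827.61365 [591. -37.  42.]
yellow [154 353  19  30 229] [162.9 366. ] 589.89 [628. 302.  43.]
```

View pics/top1.png

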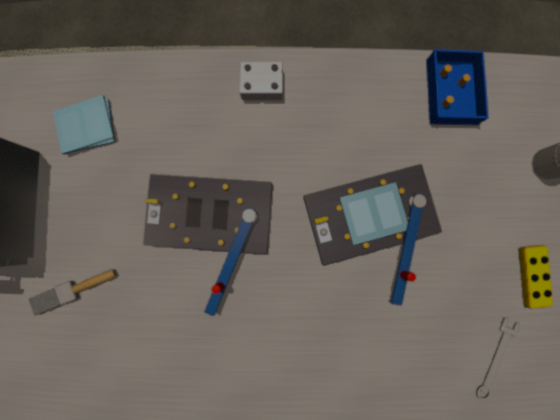

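View pics/side1.png

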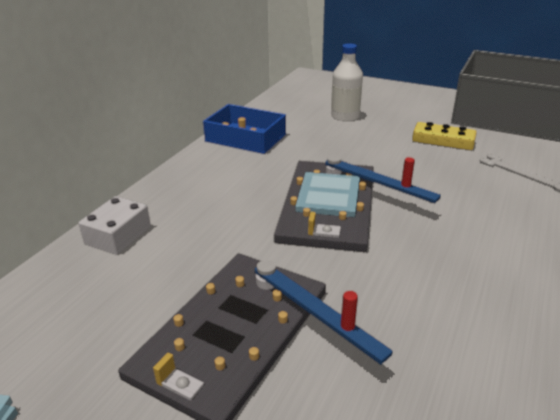

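The top view shows the loaded fixture on the right: plate at (375,213), hinge at (420,201), red post at (408,276), yellow tab at (322,220). The empty fixture is on the left, with its post at (217,288). In the side view the posts are at (408,172) for the loaded fixture and (349,310) for the empty one.

```bash
python3 - <<'E'
from h import *
f=np.load('pics/top1.npz');im,D=f['im'],f['D'];P=cams.camera_params('top')
f2=np.load('pics/side1.npz');P2=cams.camera_params('side')
# knob: top-view red rays vs side-view axis; top of post at z=96
b=[x for x in blobs(im,'red')if x[1][0]>350][0]; dm=np.where(b[2],D,0)
ys,xs=np.where(b[2]&(D<705)); print('post top',onplane(P,xs.mean(),ys.mean(),96).round(1),len(xs))
b2=[x for x in blobs(f2['im'],'red')if x[1][0]>380][0]
c1,d1=ray(P2,*b2[1]); 
print('side centroid on z=72',onplane(P2,*b2[1],72).round(1))
# bar
bb=[x for x in blobs(im,'blue')if 380<x[1][0]<425][0]
ys,xs=np.where(bb[2]); pts=np.array([onplane(P,u,v,44)[:2] for u,v in zip(xs,ys)],np.float32)
print('bar rect',cv2.minAreaRect(pts)); box=cv2.boxPoints(cv2.minAreaRect(pts));print(box.round(1))
# slab
g=im.max(2); m=((g<75)).astype(np.uint8); m[:, :295]=0;m[:,450:]=0;m[:150]=0;m[280:]=0
n,l,st,ce=cv2.connectedComponentsWithStats(m);i=1+np.argmax(st[1:,4]);ys,xs=np.where(l==i)
ys,xs=np.where((l==i)&(D>0));pts=np.array([bydepth(P,u,v,D[v,u]) for u,v in zip(xs,ys)]);print('slabz',np.median(pts[:,2]))
p=pts[(abs(pts[:,2]-20)<5)][:,:2].astype(np.float32);print('slab',cv2.minAreaRect(p),cv2.boxPoints(cv2.minAreaRect(p)).round(1))
yb=[x for x in blobs(im,'yellow')if 310<x[1][0]<330][0];ys,xs=np.where(yb[2]);p=np.array([onplane(P,u,v,48)[:2] for u,v in zip(xs,ys)],np.float32);print('tab',cv2.minAreaRect(p))
print('hinge px',onplane(P,420,201,48).round(1))
s=r.sense();print(s['eef_pos'],s['tcp_rot'],s['clock'],s['opening'])
big=cv2.resize(im[150:320,290:450],None,fx=4.7,fy=3.5*4.7/3.5*0+3.5,interpolation=cv2.INTER_CUBIC)
E
```

```text
post top [ 486.3 -204.6   96. ] 69
side centroid on z=72 [ 483.9 -202.4   72. ]
bar rect ((524.8123168945312, -214.4213409423828), (21.72827911376953, 198.16676330566406), 76.78065490722656)
[[ 425.9 -202.3]
 [ 618.8 -247.7]
 [ 623.8 -226.5]
 [ 430.8 -181.2]]
slabz 19.846061787697977
slab ((606.7789306640625, -153.49990844726562), (148.77206420898438, 258.8968811035156), 15.375920295715332) [[ 500.7  -48.4]
 [ 569.4 -298. ]
 [ 712.8 -258.6]
 [ 644.2   -9. ]]
tab ((593.5438842773438, -43.39833068847656), (8.74909782409668, 25.746225357055664), 18.550783157348633)
hinge px [ 630.8 -242.7   48. ]
[ 198.75886001 -592.12404111  247.60143027] [-3.14030592e+00 -2.35100660e-05  3.23812451e-01] 0.1 0.997952336962783
```

Emit:
{"api": "drive_tool", "payload": {
  "deltas": [
    [3.2,-2.2,0,0],
    [3.3,-2.3,0,0],
    [3.3,-2.3,0,0],
    [3.3,-2.3,0,0],
    [3.3,-2.3,0,0],
    [3.3,-2.3,0,0],
    [3.3,-2.3,0,0],
    [3.3,-2.3,0,0],
    [3.3,-2.3,0,0],
    [3.3,-2.3,0,0],
    [3.3,-2.3,0,0],
    [3.3,-2.3,0,0]
  ],
  "jaw": 0
}}

```text
clock: 1.1
eef_pos: [486.5, -204.2, 248.2]
tcp_rot: [-3.141, 0.0, 0.324]
contact_force: [-0.3, -0.7, 0.3]
opening: 1.003
```

Emit:
{"api": "drive_tool", "payload": {
  "deltas": [
    [0,0,1.0,0.11],
    [0,0,1.0,0.11],
    [0,0,1.0,0.11],
    [0,0,1.0,0.11],
    [0,0,1.0,0.11],
    [0,0,0,0],
    [0,0,0,0]
  ]
}}

```text
clock: 1.68
eef_pos: [485.4, -205.9, 197.8]
tcp_rot: [-3.141, 0.002, -0.223]
contact_force: [-0.5, -0.1, 0.9]
opening: 0.999
```

```bash
python3 - <<'E'
from h import *
s=r.sense();print(s['eef_pos'],s['tcp_rot'],s['qpos'],s['clock'])
P=cams.camera_params('wrist');im,D=cams.grab_frame('wrist');cv2.imwrite('pics/w1.png',im[:,:,::-1])
for st,ce,m in blobs(im,'red'):
    d=np.median(D[m]);print(st,ce,d,bydepth(P,*ce,d),onplane(P,*ce,96))
    pts=np.array([bydepth(P,u,v,D[v,u]) for v,u in zip(*np.where(m&(D>0)))]);t=pts[abs(pts[:,2]-96)<4];print(len(t),t.mean(0) if len(t) else '')
E
```

```text
[ 485.39704868 -205.94288982  197.83837127] [-3.14135597e+00  1.53213795e-03 -2.22723315e-01] [-4.04076156e-01  2.60050509e-01  1.88980098e+00 -5.19671031e-05
  9.93290864e-01  1.38947207e+00] 1.6833
[271 186  25  41 819] [282.92307692 206.46153846] 241.86801 [ 491.00111677 -206.22644469   93.56466904] [ 491.75388154 -206.39720739   96.        ]
500 [ 486.98284815 -205.32889379   96.2116291 ]
```

View pics/w1.png

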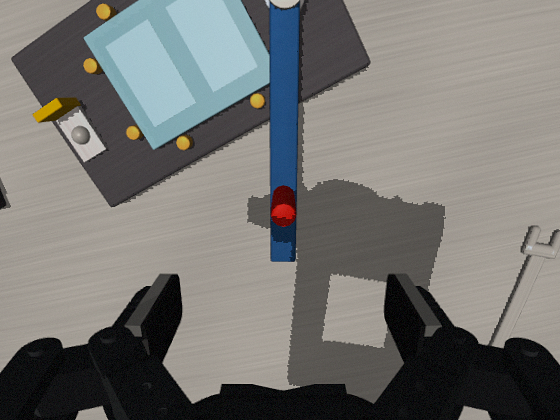

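The wrist view shows the post centred between the fingers at (283,210), with the bar running straight up the image and the plate clear of the jaws. I'll lower the gripper over the post and grip it.

Emit:
{"api": "drive_tool", "payload": {
  "deltas": [
    [0.1,0,3.0,0],
    [0,0,3.0,0],
    [0,0,3.0,0],
    [0,0,2.4,0],
    [0,0,1.1,0],
    [0,0,0,0]
  ]
}}

```text
clock: 2.23
eef_pos: [485.7, -206.0, 71.7]
tcp_rot: [-3.141, 0.003, -0.224]
contact_force: [-0.1, 0.6, -0.3]
opening: 1.0
```

Emit:
{"api": "drive_tool", "payload": {
  "deltas": [
    [0,0,0,0],
    [0,0,0,0],
    [0,0,0,0],
    [0,0,0,0],
    [0,0,0,0],
    [0,0,0,0],
    [0,0,0,0],
    [0,0,0,0],
    [0,0,0,0],
    [0,0,0,0]
  ],
  "jaw": 1,
  "force": 20
}}

```text
clock: 3.07
eef_pos: [487.2, -206.5, 74.0]
tcp_rot: [3.141, -0.001, -0.226]
contact_force: [-1.6, -0.8, 6.9]
opening: 0.205
```

Emit:
{"api": "drive_tool", "payload": {
  "deltas": [
    [0.03,-0.9,-0.1,0.06],
    [0.03,-0.9,-0.1,0.06],
    [0.03,-0.9,0,0.06],
    [0.03,-0.9,0,0.06],
    [0.03,-0.9,0,0.06],
    [0.03,-0.9,0,0.06],
    [0.03,-0.9,0,0.06],
    [0.03,-0.9,0,0.06],
    [0.03,-0.9,0,0.06],
    [0.03,-0.9,0,0.06],
    [0,0,0,0],
    [0,0,0,0]
  ]
}}

```text
clock: 4.07
eef_pos: [532.2, -130.1, 74.4]
tcp_rot: [3.141, -0.001, -0.826]
contact_force: [5.0, -5.2, -14.5]
opening: 0.2
```

```bash
python3 - <<'E'
from h import *
s=r.sense();print(s['eef_pos'],s['tcp_rot'],s['qpos'],s['clock'],s['contact_force'])
h=np.array([631.5,-239.5]);e=s['eef_pos'][:2]-h;print(np.hypot(*e),np.degrees(np.arctan2(e[1],e[0])))
im,D=cams.grab_frame('top');cv2.imwrite('pics/t2.png',cv2.resize(im[140:320,280:460,::-1],None,fx=3,fy=3))
P=cams.camera_params('top')
for st,ce,m in blobs(im,'red',5)+blobs(im,'yellow',10): print(st,ce)
E
```

```text
[ 532.18698104 -130.05071332   74.38935508] [ 3.14141649e+00 -1.08265075e-03 -8.25725813e-01] [-2.41969036e-01  4.63710846e-01  1.92947871e+00 -1.09387835e-03
  7.47597126e-01  2.15535507e+00] 4.0667 [  4.95346578  -5.18975156 -14.47666009]
147.7911434793108 132.2202375420851
[212 284   9  10  67] [215.98507463 288.40298507]
[380 180   5   5  19] [381.84210526 181.84210526]
[189 182   5   5  21] [191.19047619 184.14285714]
[223 184   5   6  23] [225.08695652 186.2173913 ]
[348 189   4   5  18] [349.5        190.77777778]
[399 189   4   5  16] [400.625  190.5625]
[173 194   5   5  20] [175.05 195.9 ]
[146 199  12   4  46] [151.5 200.5]
[237 198   5   5  20] [239.25 200.25]
[336 206   5   4  16] [338.  207.5]
[315 216  13   7  60] [321.1        219.31666667]
[171 223   4   4  15] [172.4 224.6]
[344 234   5   5  17] [346.         235.64705882]
[185 238   4   4  14] [186.5        239.28571429]
[218 240   5   4  17] [220.35294118 241.52941176]
[ 524  246   29   62 1081] [538.10083256 273.97964847]
```

View pics/t2.png

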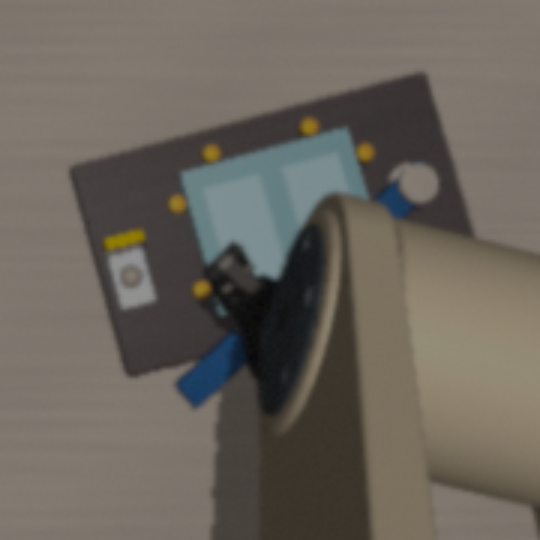

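Emit:
{"api": "drive_tool", "payload": {
  "deltas": [
    [0.08,-0.9,0.1,0.06],
    [0.08,-0.9,0.1,0.06],
    [0.03,-0.9,0,0.06],
    [0.03,-0.9,0,0.06],
    [0.03,-0.9,0,0.06],
    [0.02,-0.6,0,0.04],
    [0,0,0,0],
    [0,0,0,0]
  ]
}}

```text
clock: 4.78
eef_pos: [575.6, -102.8, 74.1]
tcp_rot: [-3.141, -0.0, -1.166]
contact_force: [-2.2, 1.4, 7.6]
opening: 0.205
```

```bash
cat > s.py <<'E'
from h import *
s=r.sense();print(s['eef_pos'],s['tcp_rot'],s['qpos'][5],s['clock'],s['contact_force'],s['opening'])
h=np.array([631.5,-239.5]);e=s['eef_pos'][:2]-h;print(np.hypot(*e),np.degrees(np.arctan2(e[1],e[0])))
y=s['tcp_rot'][2];T=np.array([[np.cos(y),np.sin(y)],[np.sin(y),-np.cos(y)]])
print('to latch, tool x y',T@(np.array([591.5,-95.3])-s['eef_pos'][:2]),'F tool',T@s['contact_force'][:2])
E
python3 s.py
```

```text
[ 575.61991998 -102.78625397   74.05557221] [-3.14082062e+00 -7.80945316e-05 -1.16648044e+00] 2.5574465603816727 4.7833 [-2.19796219  1.37432026  7.64657875] 0.2048193986197991
147.6930319828941 112.23169184244944
to latch, tool x y [ -0.63558718 -17.54471342] F tool [-2.12816733  1.4801006 ]
```

Emit:
{"api": "drive_tool", "payload": {
  "deltas": [
    [0.0,-0.4,0,0.03],
    [0.0,-0.4,0,0.03],
    [0.0,-0.3,0,0.02],
    [0.0,-0.3,0,0.02],
    [0,0,0,0],
    [0,0,0,0]
  ]
}}

```text
clock: 5.28
eef_pos: [589.8, -97.9, 74.2]
tcp_rot: [-3.138, -0.001, -1.267]
contact_force: [4.4, 3.0, 3.4]
opening: 0.203
```

```bash
python3 s.py
```

```text
[589.75121031 -97.88187325  74.16618436] [-3.13823843e+00 -7.48911682e-04 -1.26662431e+00] 2.6691336714569376 5.2833 [4.42437637 3.00938001 3.4364593 ] 0.20321601297609912
147.64367668825847 106.42542976445121
to latch, tool x y [-1.93958475 -2.44179153] F tool [-1.54611988 -5.12259579]
```

The force has reversed and is now drawing the bar forward, so it is past the detent. I'll ease it onto the stop.

Emit:
{"api": "drive_tool", "payload": {
  "deltas": [
    [0,-0.1,0,0],
    [0,-0.1,0,0],
    [0,-0.1,0,0],
    [0,0,0,0],
    [0,0,0,0]
  ]
}}

```text
clock: 5.7
eef_pos: [591.5, -97.2, 74.1]
tcp_rot: [-3.14, -0.0, -1.266]
contact_force: [0.9, 1.9, 7.1]
opening: 0.2
```

```bash
python3 s.py
```

```text
[591.52264112 -97.21332972  74.08091669] [-3.14038313e+00 -3.59542046e-04 -1.26618475e+00] 2.6712463253973424 5.7 [0.89177477 1.94111225 7.12162436] 0.1998948037115505
147.7960952249007 105.69342399241798
to latch, tool x y [-1.83203734 -0.55225213] F tool [-1.58428682 -1.43290415]
```

Emit:
{"api": "drive_tool", "payload": {
  "deltas": [
    [0,-0.1,0,0],
    [0,-0.1,0,0],
    [0,0,0,0],
    [0,0,0,0]
  ]
}}

```text
clock: 6.03
eef_pos: [592.2, -96.9, 74.0]
tcp_rot: [3.14, 0.0, -1.266]
contact_force: [-4.9, -1.1, 11.1]
opening: 0.209
```

Emit:
{"api": "drive_tool", "payload": {
  "deltas": [
    [0,0,0,0],
    [0,0,0,0],
    [0,0,0,0],
    [0,0,0,0],
    [0,0,0,0],
    [0,0,0,0],
    [0,0,0,0],
    [0,0,0,0],
    [0,0,0,0],
    [0,0,0,0]
  ],
  "jaw": 0
}}

```text
clock: 6.87
eef_pos: [592.9, -96.6, 73.3]
tcp_rot: [-3.142, 0.0, -1.266]
contact_force: [0.1, -0.1, 1.2]
opening: 1.002
```

```bash
python3 s.py
```

```text
[592.86815013 -96.61745126  73.27104477] [-3.14159002e+00  7.97203313e-06 -1.26617055e+00] 2.6729111590455124 6.8667 [ 0.13898002 -0.07082755  1.1869839 ] 1.00192400440821
148.01298104624072 105.12959206257365
to latch, tool x y [-1.66715259  0.91000815] F tool [ 0.10925174 -0.11133753]
```

The stop pushed back with about 5 N, and the jaws opened with no contact force. I'll lift away and back off toward the robot to check.

Emit:
{"api": "drive_tool", "payload": {
  "deltas": [
    [0,0,-1.0,0],
    [0,0,-2.5,0],
    [0,0,-3.5,0],
    [0,0,-3.5,0],
    [0,0,-3.5,0],
    [0,0,-3,0]
  ]
}}

```text
clock: 7.37
eef_pos: [593.1, -96.7, 246.7]
tcp_rot: [-3.14, -0.001, -1.266]
contact_force: [0.9, -0.4, -0.0]
opening: 1.0
```

Emit:
{"api": "drive_tool", "payload": {
  "deltas": [
    [0,3.0,0,-0.1],
    [0,3.0,0,-0.1],
    [0,3,0,-0.1],
    [0,3,0,-0.1],
    [0,3,0,0],
    [0,3,0,0],
    [0,3,0,0],
    [0,0,0,0],
    [0,0,0,0],
    [0,0,0,0]
  ]
}}

```text
clock: 8.2
eef_pos: [417.5, -207.4, 244.0]
tcp_rot: [-3.141, -0.001, -0.867]
contact_force: [0.4, 0.1, -0.7]
opening: 1.003
```

```bash
python3 - <<'E'
from h import *
s=r.sense();print(s['eef_pos'],s['clock'],s['contact_force'])
im,D=cams.grab_frame('top');P=cams.camera_params('top')
cv2.imwrite('pics/t3.png',im[:,:,::-1])
for st,ce,m in blobs(im,'red',10): print(ce,onplane(P,*ce,96).round(1))
# plate shift vs start
f=np.load('pics/top1.npz')['im']
for a in (f,im):
    h=cv2.cvtColor(a,cv2.COLOR_RGB2HSV);m=((h[...,0]>80)&(h[...,0]<105)&(h[...,1]>35)&(h[...,2]>90)).astype(np.uint8);m[:, :300]=0;m[:,440:]=0
    n,l,st,ce=cv2.connectedComponentsWithStats(m)
    if n>1:
        i=1+np.argmax(st[1:,4]);ys,xs=np.where(l==i);p=np.array([onplane(P,u,v,32)[:2] for u,v in zip(xs,ys)],np.float32);print('plate',cv2.minAreaRect(p))
E
```

```text
[ 417.54047626 -207.37747883  243.98054732] 8.2 [ 0.41901969  0.11725679 -0.71701183]
[350.69444444 219.33333333] [591.2 -94.   96. ]
[215.97058824 288.47058824] [462.9 154.4  96. ]
plate ((607.7261352539062, -153.56454467773438), (99.901611328125, 119.88002014160156), 15.442010879516602)
plate ((579.3666381835938, -161.5518798828125), (41.0169563293457, 120.15731811523438), 15.376546859741211)
```

View pics/t3.png

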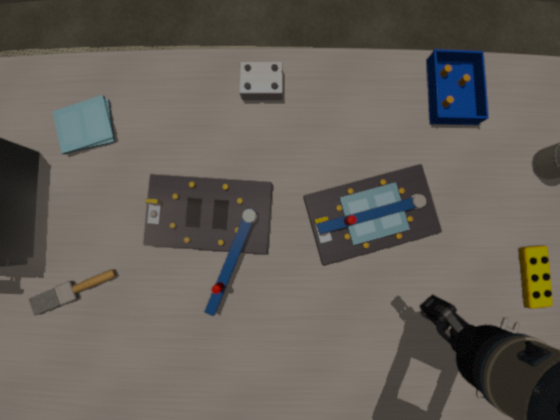

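The bar rests against the yellow tab with the post at (351,219). The measured post is about 1.3 mm from the computed latch position. The plate's near edge and its extent along the slab match the start to about 1 mm, and the empty fixture's post is still at (216,288).

```bash
python3 -c "
from rig import job; print(job.sign_off())"
```

```text
the job is handed in; nothing more can be done
None
```

The loaded fixture's keeper is shut and I've handed the job in, at about 8.3 s on the robot's clock. I gripped the red post lightly (20 N), swung it about 61° around the hinge and through the detent, eased it onto the stop, then released, lifted and backed away.

- **Shut position:** the detent's pull reversed a couple of millimetres before home, and the stop then pushed back with about 5 N. In the last top view the bar lies against the yellow tab. The post is about 1.3 mm from the shut position I computed, which is within the 2 mm calibration error.
- **Plate:** it is still between its pins. The bar now hides part of it, so I could only compare the visible near edge and its position along the slab; these match the start to about 1 mm.
- **Empty fixture:** its post hasn't moved in the top view.
- **Contact:** the gripper is clear of everything and reads under 1 N.

No check failed. The one small disagreement was that, while gripping, the tool read about 148 mm from my estimated hinge position instead of 150 mm. I put that down to calibration and hinge-estimate error.

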